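# Pack up a sagging waveguide

### The arm

A 7-joint arm with a two-finger parallel gripper is mounted at the origin on the work surface. World frame = base frame: x ahead of the robot, y to its left, z up, the work surface at z = 0. Lengths are in m, angles in rad, forces in N, time in s.
With the tool pointing down it reaches from about 0.4 to 0.875 m from the base axis. Payload 19.3 kg.
Tool frame: the origin (TCP) lies midway between the tips of the shut fingers; the grasp point (between the pads) lies r.hold_point_z behind it (r.hold_point_z is the distance from the TCP to the grasp point, in m); z points along the fingers, y is the direction in which the jaws open and shut (so a half turn about z gives the same grasp; the last joint's range is limited). The gripper opens to 85 mm and grips with 20 to 120 N. Pads are 22 mm wide; open, the fingers measure 114 mm over their backs; the gripper's body (76 mm by 85 mm) begins 54 mm behind the grasp point. The pads swing forward as they close: fully open they stand 13 mm farther back than shut.
Start: joints at [-1.405, 0.521, -0.036, 1.599, 0.021, 1.021, -0.113], TCP at [0.146, 0.608, 0.231] pointing down, gripper open.
Joint ranges: [-2.91, 2.91], [-0.3, 2.13], [-1.5, 1.42], [0.17, 2.43], [-1.26, 4.41], [0.16, 1.93], [-2.52, 2.52]. Speed limits (rad/s): [1.89, 1.89, 2.39, 2.39, 3.01, 3.01, 3.01].

### API

Orientations are given as a unit quaternion [w, x, y, z].
In Python, from bench import r, eoat, vision, order, status gives the robot as it stands. The module is installed in compiled form; this text tells all that it offers. Calls block until the motion is done:
- r.move_ptp(position, orientation): joint-space move of the TCP to a pose.
- r.move_l(position, vel=0.15, rotation=None): straight line of the TCP; rotation=None keeps the orientation; vel is the mean speed in m/s.
- r.move_joints(angles): joint-space move.
- eoat.open_jaws() and eoat.grasp(): open the fingers fully, or close them until they stop; the grip force is fixed at half the most.
- r.pause(seconds).
- r.ik(position, orientation): joint angles nearest the present ones, or None.
- vision.camera(name): name is "side" or "top" or "wrist"; returns a dict with "image" (420x560x3 uint8, blue, green, red), "depth" (420x560 float32, m along the optical axis (not along the pixel's ray), 0 where there is no reading), "vfov" (degrees; the focal length in pixels is half the picture's height over the tangent of half this angle, whatever the lens; pixels are square), "cx", "cy" (the principal point, pixels), "R" (3x3) and "t" (3): a world point X has camera coordinates R X + t. Camera axes: x right, y down, z forward; pixel columns grow to the right and rows downward; lengths in m; the calibration is good to about 2 mm. A picture is of the moment at which its call begins.
A pose or a line that the arm cannot do raises r.Unreachable and nothing moves.
- order.sign_off(): hands the job in, once; it reports no verdict.
Readings, each from a call of its own:
- status.read_time_s(): time.
- status.read_joint_positions(): joint angles.
- status.read_qd(): joint speeds.
- status.read_tau(): joint torques, N m.
- status.read_position(): TCP position.
- status.read_eef_rot(): TCP orientation.
- status.read_force(): force on the tool from outside, world axes, zero at the start.
- status.read_moment(): the same for the moment, N m.
- status.read_width(): finger opening in m.
Only numpy, scipy, OpenCV 4.12 (cv2) and the standard library are available. Lean on these libraries where they do the work, as an engineer would, in place of code of your own. Each camera call takes 0.05 s, during which the arm holds its last target.

### The job

The brass waveguide is joined only finger-tight at its stand and hangs clear of the timber block below it: lay one packer, or two on top of each other, flat on the block under the waveguide, as the gap needs so that the wedge can take up the rest, then slide the wedge thin end first along the top of them from the side where the block sticks out (the robot's side), until you feel it bear snugly on the waveguide, without levering the waveguide up or pressing it down. Finish holding: hold the wedge pushed in so that it goes on bearing, and do not let go, because a colleague will now tighten the flange screws. Leave the bottle, spanner, brush and coaxial load where they are.

Things in the scene. Friction and masses are not known exactly. Their poses are not given: they have to be found in the camera images.
- block: timber prop block, fixed: 160 mm along its x, 90 mm along its y, 90 mm high. Origin: centre of its underside. Its x axis points away from the robot (yaw within 0.25 rad); packers and wedge go in along +x. The waveguide crosses over the far part of its top (block x +32 to +58 mm), along the block's y; the 112 mm of its top on the robot's side is open above.
- block_top (a point): point on the block's top face (90 mm above the table) straight below the middle of the waveguide: block x +45 mm, y 0. Packers, then the wedge, are stacked here.
- guide: straight brass waveguide tube, 25.4 mm wide, 12.7 mm high, along the block's y, with 41 mm square flanges at both ends (they stand out 14 mm all round). Free end 75 mm to the right (block -y) of the block's centre; other end 149 mm to its left, finger-tight on a stand. Over the block it gives about 1 mm up or down for each 5 N. Origin: underside, at the joint by the stand.
- guide_under (a point): middle of the waveguide's underside straight above block_top. Its height less that of block_top is the gap to be packed, 15 to 24 mm. The stand that carries the other end is centred 210 mm to the left (+y) of the block's centre line, with a 110 mm square base, and reaches 150 mm above the table.
- packer1: flat wooden packer, 120 mm (its x) by 40 mm (its y), 6 mm thick, lying on the mat (mat top 2 mm above the table). Origin: centre of its underside. One packer suits gaps up to about 18 mm, two larger ones. In place it lies lengthwise along block x, its middle near the block's middle, so that it reaches right under the waveguide.
- packer2: second packer, the same as packer1.
- wedge: plain wooden wedge lying on the mat, 120 mm (its x) by 30 mm (its y): 21 mm thick at its back (x -60 mm), tapering evenly to 3 mm at its thin end (x +60 mm), underside flat. Origin: centre of its underside. Grip it across its width at the back end, to keep the fingers clear of the waveguide, which it meets at block x +32 mm. Friction is about 0.6: the push is about 1.3 times the bearing force.
- wedge_tip (a point): middle of the lower edge of the wedge's thin end.
- bottle: bystander: small clear bottle with white cap, 54 mm wide, 130 mm tall. Origin: centre of its underside.
- spanner: bystander: steel open-end spanner 150 mm long, lying flat. Origin: middle of its underside.
- brush: bystander: small brush with yellow handle, 150 mm long, lying flat. Origin: middle of its underside.
- load: bystander: steel coaxial load, 22 mm in diameter, 40 mm tall, standing. Origin: centre of its underside.
Not all that is in view belongs to the job. There is more than one size of the wedge; the job needs the larger. Leave any purple look-alike of the packer2 alone.

How it is judged:
On the way, in this order (a step that is already met when the one before it is completed fails the run):
1. a packer lies flat on the block, under the waveguide (((contact force between packer1 and block above 0.03 N and angle between packer1's own z axis and vertical below 0.08 rad and x of packer1 in the frame of block between -0.015 and 0.06 m and y of packer1 in the frame of block between -0.035 and 0.035 m) or (contact force between packer2 and block above 0.03 N and angle between packer2's own z axis and vertical below 0.08 rad and x of packer2 in the frame of block between -0.015 and 0.06 m and y of packer2 in the frame of block between -0.035 and 0.035 m))), for 0.2 s.
2. the wedge, on top of a packer, bears on the waveguide (contact force between wedge and guide above 1.5 N and (contact force between wedge and packer1 above 0.5 N or contact force between wedge and packer2 above 0.5 N)), for 0.2 s.
At the end, for the whole second after the job is handed in: The wedge lies flat (0.1 rad) on a packer and bears on the waveguide (over 1.5 N); the packers lie flat on the block and pass the load to it (over 0.8 N); the waveguide is within 4 mm of where it hung and not touched by the arm; the fingers still hold the wedge, at rest (contact force between wedge and guide above 1.5 N and distance of guide_under from where it was at the start of the episode below 0.004 m and ((contact force between wedge and packer1 above 0.8 N and angle between packer1's own z axis and vertical below 0.08 rad and x of packer1 in the frame of block between -0.015 and 0.06 m and y of packer1 in the frame of block between -0.035 and 0.035 m) or (contact force between wedge and packer2 above 0.8 N and angle between packer2's own z axis and vertical below 0.08 rad and x of packer2 in the frame of block between -0.015 and 0.06 m and y of packer2 in the frame of block between -0.035 and 0.035 m)) and contact force between any of packer1, packer2 and block above 0.8 N and x of wedge_tip in the frame of block above 0.034 m and angle between wedge's own z axis and vertical below 0.1 rad and contact force between the fingers and wedge above 1 N and contact force between the arm and guide below 0.5 N and linear speed of wedge below 0.01 m/s); the arm keeps its last pose, push and grip.
It fails at once if the waveguide over the block was forced more than 6 mm out of place (distance of guide_under from where it was at the start of the episode above 0.006 m).
It fails at once if a bystander was moved by more than 25 mm (distance of any of bottle, spanner, brush, load from where it was at the start of the episode above 0.025 m).
It also fails if it takes over 69 s, if anything falls off the work surface, if the arm or the gripper's body presses on something with over 40 N, if the wrist force passes 120 N, or if a joint passes its speed limit or range.

## Working session

There is one attempt and no reset: what is moved stays moved. The work goes in short steps, each a Python script; the robot and the scene stay as the last script left them, time stands still between calls to the robot, and variables do not carry over. Pictures are saved under pics/ and viewed, and the job is handed in when it is done.

```bash
mkdir -p pics
cat > h.py <<'E'
import numpy as np, cv2
from bench import r, eoat, vision, order, status
def cam(n,save=None):
    c=vision.camera(n)
    c['f']=c['image'].shape[0]/2/np.tan(np.radians(c['vfov'])/2)
    if save:
        cv2.imwrite(f'pics/{save}.png',c['image']); np.save(f'pics/{save}.npy',c,allow_pickle=True)
    return c
def load(s): return np.load(f'pics/{s}.npy',allow_pickle=True).item()
def ray(c,u,v):
    d=c['R'].T@np.array([(u-c['cx'])/c['f'],(v-c['cy'])/c['f'],1.0]); o=-c['R'].T@c['t']; return o,d
def plane(c,u,v,z):
    o,d=ray(c,u,v); return o+d*(z-o[2])/d[2]
def pts(c):
    d=c['depth']; h,w=d.shape; u,v=np.meshgrid(np.arange(w),np.arange(h))
    P=np.stack([(u-c['cx'])/c['f']*d,(v-c['cy'])/c['f']*d,d],-1)
    X=(P-np.asarray(c['t']).reshape(3))@c['R']; X[d==0]=np.nan; return X
def proj(c,X):
    p=c['R']@np.asarray(X)+np.asarray(c['t']).reshape(3); return p[:2]/p[2]*c['f']+[c['cx'],c['cy']]
E
python3 - <<'E'
from h import *
for n in ('side','top','wrist'):
    c=cam(n,n+'0'); print(n,c['vfov'],c['cx'],c['cy'],-c['R'].T@c['t'],c['R'].round(2).tolist())
print(r.hold_point_z,status.read_time_s(),status.read_eef_rot(),status.read_force())
E
```

```text
side 43.33846197857115 279.8687198208538 209.97751224349216 [0.44260702 0.88835206 0.88376963] [[-1.0, -0.07, -0.01], [-0.04, 0.64, -0.77], [0.06, -0.77, -0.64]]
top 51.598685744505204 278.47572059630005 208.29484905043253 [ 0.38942177 -0.03467245  1.22634424] [[0.01, -1.0, 0.01], [-0.99, -0.01, -0.13], [0.13, -0.01, -0.99]]
wrist 58.13058293017905 282.7994922480639 206.19613866997528 [0.07341684 0.62564371 0.37414561] [[0.23, 0.97, -0.0], [0.93, -0.22, 0.3], [0.29, -0.07, -0.96]]
0.0187 0.15 [-1.82821919e-05  1.17631864e-01  9.93057178e-01 -4.31246371e-04] [ 0.7633701  -0.5326624  -0.15030577]
```

View pics/side0.png

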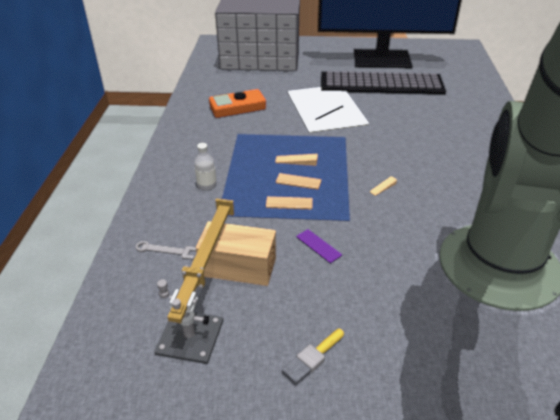

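View pics/top0.png

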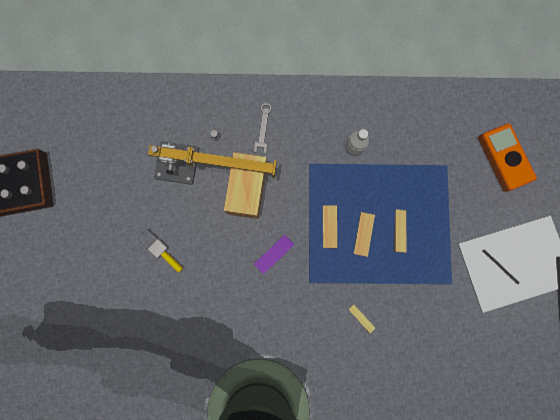

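View pics/wrist0.png

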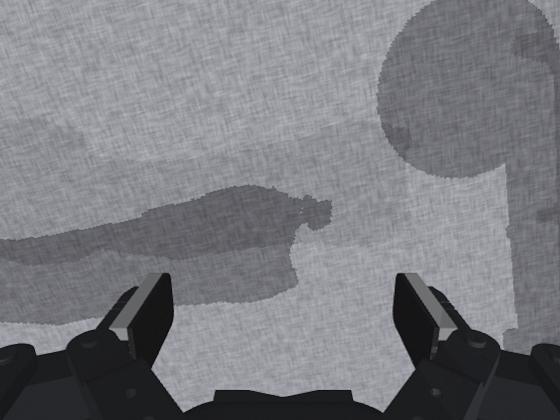

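Run:
```python
from h import *
for n in ('top0','side0'):
    c=load(n); X=pts(c); hsv=cv2.cvtColor(c['image'],cv2.COLOR_BGR2HSV)
    m=cv2.inRange(hsv,(8,60,120),(32,255,255))
    N,l,s,ce=cv2.connectedComponentsWithStats(m)
    for i in range(1,N):
        if s[i,4]<60: continue
        k=cv2.erode((l==i).astype(np.uint8),np.ones((3,3)))>0
        x=X[k]; z=x[:,2]
        co,_=cv2.findContours((l==i).astype(np.uint8),0,1)
        q=plane
        P=X[l==i]; 
        rc=cv2.minAreaRect(P[~np.isnan(P).any(1)][:,:2].astype(np.float32)*1000)
        print(n,s[i].tolist(),ce[i].round(),'z pct',np.nanpercentile(z,[5,50,95]).round(4) if len(z) else '', 'rect mm',np.round(rc[0]),np.round(rc[1]),round(rc[2]))
    # crop
t=load('top0')['image'];cv2.imwrite('pics/c_top.png',cv2.resize(t[190:345,300:460],None,fx=5,fy=5,interpolation=cv2.INTER_CUBIC)[:600])
s=load('side0')['image'];cv2.imwrite('pics/c_side.png',cv2.resize(s[135:265,220:410],None,fx=4,fy=4,interpolation=cv2.INTER_CUBIC))
cv2.imwrite('pics/c_side2.png',cv2.resize(s[185:345,140:300],None,fx=3.7,fy=3.7,interpolation=cv2.INTER_CUBIC))
```

```text
top0 [483, 123, 54, 67, 1331] [511. 161.] z pct [0.0351 0.039  0.0428] rect mm [ 703. -711.] [181. 116.] 22
top0 [148, 145, 45, 18, 386] [172. 153.] z pct [0.1174 0.1206 0.1352] rect mm [694. 253.] [158.  69.] 78
top0 [192, 152, 85, 64, 2471] [241. 179.] z pct [0.0864 0.0907 0.1225] rect mm [616.  82.] [230. 182.] 82
top0 [323, 206, 14, 42, 588] [330. 226.] z pct [0.0036 0.0078 0.0115] rect mm [ 494. -193.] [117.  38.] 0
top0 [396, 210, 10, 43, 421] [401. 231.] z pct [0.0043 0.0135 0.0223] rect mm [ 485. -391.] [ 28. 120.] 86
top0 [354, 212, 21, 45, 602] [364. 234.] z pct [0.0035 0.0075 0.0114] rect mm [ 474. -290.] [ 41. 120.] 79
top0 [161, 252, 21, 21, 169] [171. 262.] z pct [0.0149 0.0188 0.0237] rect mm [392. 247.] [71. 18.] 46
top0 [349, 305, 26, 28, 264] [362. 318.] z pct [0.0013 0.0086 0.0148] rect mm [ 242. -280.] [84. 23.] 43
side0 [391, 33, 16, 5, 69] [399.  35.] z pct [-0.0904 -0.0839 -0.0791] rect mm [   16. -1696.] [737.  67.] 74
side0 [209, 89, 57, 28, 862] [239. 103.] z pct [0.0128 0.0347 0.0425] rect mm [ 699. -695.] [178.  95.] 23
side0 [276, 154, 41, 11, 344] [298. 159.] z pct [0.0062 0.0133 0.0221] rect mm [ 487. -392.] [ 41. 119.] 83
side0 [276, 174, 45, 15, 417] [298. 181.] z pct [0.0053 0.0084 0.0111] rect mm [ 477. -289.] [ 47. 119.] 78
side0 [371, 177, 26, 18, 205] [384. 186.] z pct [0.0033 0.0089 0.0141] rect mm [ 244. -281.] [90. 25.] 43
side0 [266, 197, 46, 12, 481] [289. 202.] z pct [0.0052 0.0083 0.0115] rect mm [ 498. -194.] [118.  48.] 1
side0 [182, 204, 94, 81, 4292] [233. 251.] z pct [0.0155 0.0892 0.1228] rect mm [603.  51.] [293. 161.] 84
side0 [168, 275, 31, 45, 568] [183. 296.] z pct [0.119  0.1216 0.126 ] rect mm [674. 239.] [108.  30.] 85
side0 [316, 328, 28, 26, 323] [330. 340.] z pct [0.0116 0.0182 0.0215] rect mm [390. 241.] [83. 20.] 50
```

View pics/c_side.png

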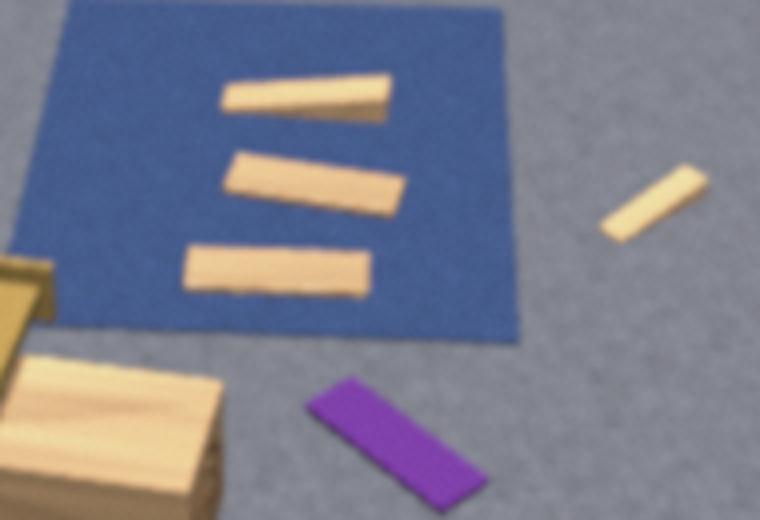

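View pics/c_top.png

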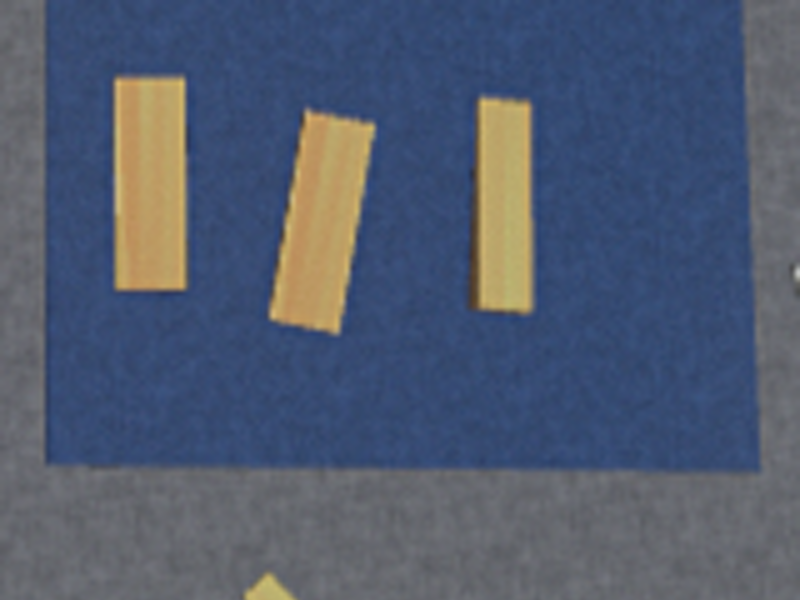

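View pics/c_side2.png

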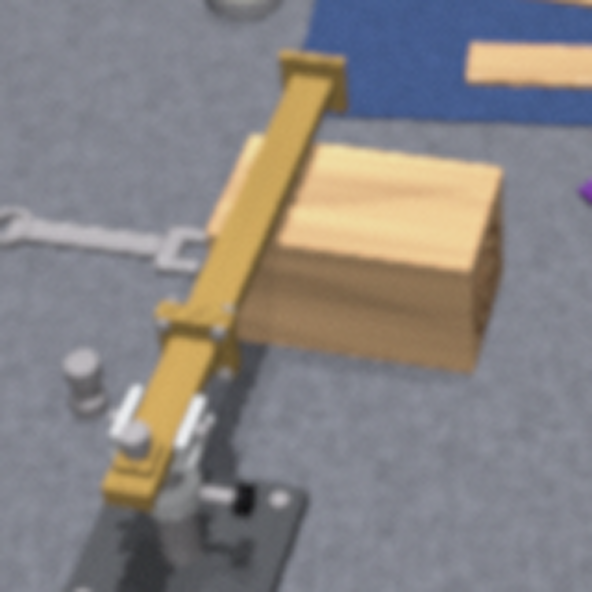

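Run:
```python
from h import *
V={}
for n in ('top0','side0'):
    c=load(n); X=pts(c); hsv=cv2.cvtColor(c['image'],cv2.COLOR_BGR2HSV)
    if n=='top0':
        for u,v in ((240,195),(245,205),(232,208),(250,165),(238,163),(215,160),(262,167)): print('hsv',u,v,hsv[v,u],X[v,u].round(3))
    else:
        for u,v in ((240,240),(255,245),(215,235),(205,255),(222,212),(193,280)): print('hsv',u,v,hsv[v,u],X[v,u].round(3))
    V[n]=(c,hsv)
# items: rects by plane casting
items={'p1':((330,226),(289,202),.008),'p2':((364,234),(298,181),.008),'w':((401,231),(298,159),.012)}
for k,(a,b,z) in items.items():
    rs=[]
    for n,(u,v) in (('top0',a),('side0',b)):
        c,hsv=V[n]; m=cv2.inRange(hsv,(8,60,120),(32,255,255)); N,l=cv2.connectedComponents(m)
        co=np.argwhere(l==l[v,u])[:,::-1]
        if k!='w':
            Q=np.array([plane(c,x,y,z)[:2] for x,y in co],np.float32)*1000
            rc=cv2.minAreaRect(Q); print(k,n,'rect',np.round(rc[0],1),np.round(rc[1],1),round(rc[2],1))
        rs.append(ray(c,*co.mean(0)))
    (o1,d1),(o2,d2)=rs
    s=np.linalg.lstsq(np.stack([d1,-d2],1),o2-o1,rcond=None)[0]
    A,B=o1+d1*s[0],o2+d2*s[1]; print(k,'triang',((A+B)/2).round(4),'miss',np.linalg.norm(A-B).round(4))
```

```text
hsv 240 195 [ 22 117 189] [0.568 0.054 0.091]
hsv 245 205 [ 19 124 189] [0.541 0.041 0.088]
hsv 232 208 [ 22 113 190] [0.533 0.075 0.089]
hsv 250 165 [ 20 182 181] [0.642 0.028 0.122]
hsv 238 163 [ 21 185 175] [0.647 0.059 0.12 ]
hsv 215 160 [ 21 182 178] [0.654 0.119 0.119]
hsv 262 167 [ 21 184 183] [ 0.637 -0.004  0.123]
hsv 240 240 [ 18  94 235] [0.592 0.049 0.092]
hsv 255 245 [ 19  91 238] [0.557 0.064 0.093]
hsv 215 235 [ 20 139 198] [0.641 0.068 0.121]
hsv 205 255 [ 20 137 210] [0.652 0.129 0.121]
hsv 222 212 [ 20 139 205] [ 0.638 -0.009  0.121]
hsv 193 280 [ 20 139 207] [0.663 0.201 0.124]
p1 top0 rect [ 494.1 -193. ] [ 36.9 116.3] 89.8
p1 side0 rect [ 497.5 -191.7] [118.4  44.4] 0.1
p1 triang [ 0.4954 -0.1932  0.0062] miss 0.003
p2 top0 rect [ 473.8 -289.6] [ 39.7 119.5] 79.6
p2 side0 rect [ 476.3 -287.6] [ 44.6 120. ] 79.5
p2 triang [ 0.4745 -0.2901  0.0058] miss 0.002
w triang [ 0.4828 -0.3932  0.0083] miss 0.0032
```

Run:
```python
from h import *
for n,ws,gs,roi in (('top0',(60,150),(160,255),(150,220,195,280)),('side0',(60,118),(128,230),(200,285,180,280))):
    c=load(n);X=pts(c);hsv=cv2.cvtColor(c['image'],cv2.COLOR_BGR2HSV)
    y0,y1,x0,x1=roi; R=np.zeros(hsv.shape[:2],np.uint8);R[y0:y1,x0:x1]=1
    W=cv2.inRange(hsv,(8,ws[0],120),(32,ws[1],255))*R; G=cv2.inRange(hsv,(8,gs[0],100),(32,gs[1],255))*R
    for nm,M,zl in(('block',W,(.075,.105)),('guide',G,(.108,.14))):
        N,l,s,ce=cv2.connectedComponentsWithStats(M); i=1+np.argmax(s[1:,4]); m=l==i
        e=cv2.erode(m.astype(np.uint8),np.ones((3,3)))>0
        P=X[e]; P=P[(P[:,2]>zl[0])&(P[:,2]<zl[1])]
        if nm=='guide': P=P[(P[:,1]<.13)&(P[:,1]>-.01)]
        print(n,nm,s[i].tolist(),len(P),'z mean',P[:,2].mean().round(4),'med',np.median(P[:,2]).round(4),'sd',P[:,2].std().round(4), 'cen',P.mean(0).round(4))
        z=.09 if nm=='block' else .1215
        Q=np.array([plane(c,u,v,z)[:2] for v,u in np.argwhere(m)],np.float32)*1000
        if nm=='guide':
            Q=Q[(Q[:,1]<140)&(Q[:,1]>-5)]
        rc=cv2.minAreaRect(Q); b=cv2.boxPoints(rc)
        print('  rect',np.round(rc[0],1),np.round(rc[1],1),round(rc[2],2),b.round(0).tolist())
        if nm=='guide':
            # centreline fit
            a=np.polyfit(Q[:,1],Q[:,0],1); print('  line x=',a, 'width',)
        cv2.imwrite(f'pics/m_{n}_{nm}.png',cv2.resize((m*255).astype(np.uint8)[140:290,150:290],None,fx=4,fy=4))
```

```text
top0 block [224, 168, 40, 48, 1469] 1296 z mean 0.0895 med 0.0894 sd 0.0022 cen [0.5776 0.0457 0.0895]
  rect [578.3  45.7] [ 89.8 116.9] 82.17 [[514.0, 9.0], [630.0, -7.0], [642.0, 82.0], [526.0, 98.0]]
top0 guide [195, 152, 81, 23, 761] 381 z mean 0.1203 med 0.1203 sd 0.0022 cen [0.647  0.0599 0.1203]
  rect [647.9  68. ] [148.   24.7] 82.43 [[626.0, -4.0], [650.0, -7.0], [670.0, 140.0], [645.0, 143.0]]
  line x= [1.34712649e-01 6.38714954e+02] width
side0 block [200, 223, 76, 62, 3224] 1660 z mean 0.089 med 0.0899 sd 0.0036 cen [0.5808 0.0546 0.089 ]
  rect [583.6  83.5] [165.7 147.8] 82.29 [[499.0, 11.0], [646.0, -9.0], [668.0, 156.0], [521.0, 176.0]]
side0 guide [184, 200, 49, 85, 1085] 401 z mean 0.1213 med 0.1214 sd 0.0014 cen [0.6479 0.0661 0.1213]
  rect [648.3  67.8] [146.5  27.5] 81.8 [[624.0, -3.0], [651.0, -7.0], [672.0, 138.0], [645.0, 142.0]]
  line x= [1.34753510e-01 6.39047314e+02] width
```

```bash
cat >> h.py <<'E'
from scipy.spatial.transform import Rotation as Ro
def q(yaw,pitch=0):
    # tool down with jaws along yawed y; pitch>0 tilts tool z toward yawed +x
    M=Ro.from_euler('z',yaw)*Ro.from_euler('y',-pitch)*Ro.from_quat([0,1,0,0])
    x,y,z,w=M.as_quat(); return [w,x,y,z]
YB=-0.135; BC=np.array([.5993,.0428])
def B(x,y=0):
    c,s=np.cos(YB),np.sin(YB); return BC+[c*x-s*y,s*x+c*y]
E
python3 - <<'E'
from h import *
print(q(-.2357))
# camera in tool frame
c=load('wrist0'); o=-c['R'].T@c['t']; w,x,y,z=status.read_eef_rot(); T=Ro.from_quat([x,y,z,w]).as_matrix()
p=status.read_position(); print(p,'cam in tool',(T.T@(o-p)).round(4),'fwd',(T.T@c['R'][2]).round(3))
ct=T.T@(o-p)
for pitch in (0,.3,.5,.7,.9,1.1):
  for bx in (-.25,-.2,-.15,-.1):
    for z in (.15,.2,.25):
      xy=B(bx); j=r.ik([*xy,z],q(YB,pitch))
      if j is not None:
        w,x,y,zz=q(YB,pitch); M=Ro.from_quat([x,y,zz,w]).as_matrix(); print(pitch,bx,z,'cam',(M@ct+[*xy,z]).round(3), (M@T.T@c['R'][2]).round(2))
E
```

```text
[np.float64(0.0), np.float64(0.11757739368158474), np.float64(0.993063722273171), np.float64(0.0)]
[0.14599784 0.60745697 0.23086597] cam in tool [ 0.0748  0.0006 -0.1433] fwd [-0.295 -0.     0.955]
0 -0.25 0.15 cam [0.278 0.087 0.293] [ 0.29 -0.04 -0.96]
0 -0.25 0.2 cam [0.278 0.087 0.343] [ 0.29 -0.04 -0.96]
0 -0.25 0.25 cam [0.278 0.087 0.393] [ 0.29 -0.04 -0.96]
0 -0.2 0.15 cam [0.327 0.08  0.293] [ 0.29 -0.04 -0.96]
0 -0.2 0.2 cam [0.327 0.08  0.343] [ 0.29 -0.04 -0.96]
0 -0.2 0.25 cam [0.327 0.08  0.393] [ 0.29 -0.04 -0.96]
0 -0.15 0.15 cam [0.377 0.074 0.293] [ 0.29 -0.04 -0.96]
0 -0.15 0.2 cam [0.377 0.074 0.343] [ 0.29 -0.04 -0.96]
0 -0.15 0.25 cam [0.377 0.074 0.393] [ 0.29 -0.04 -0.96]
0 -0.1 0.15 cam [0.426 0.067 0.293] [ 0.29 -0.04 -0.96]
0 -0.1 0.2 cam [0.426 0.067 0.343] [ 0.29 -0.04 -0.96]
0 -0.1 0.25 cam [0.426 0.067 0.393] [ 0.29 -0.04 -0.96]
0.3 -0.25 0.25 cam [0.239 0.092 0.365] [ 0.56 -0.08 -0.83]
0.3 -0.2 0.15 cam [0.288 0.086 0.265] [ 0.56 -0.08 -0.83]
0.3 -0.2 0.2 cam [0.288 0.086 0.315] [ 0.56 -0.08 -0.83]
0.3 -0.2 0.25 cam [0.288 0.086 0.365] [ 0.56 -0.08 -0.83]
0.3 -0.15 0.15 cam [0.338 0.079 0.265] [ 0.56 -0.08 -0.83]
0.3 -0.15 0.2 cam [0.338 0.079 0.315] [ 0.56 -0.08 -0.83]
0.3 -0.15 0.25 cam [0.338 0.079 0.365] [ 0.56 -0.08 -0.83]
0.3 -0.1 0.15 cam [0.388 0.072 0.265] [ 0.56 -0.08 -0.83]
0.3 -0.1 0.2 cam [0.388 0.072 0.315] [ 0.56 -0.08 -0.83]
0.3 -0.1 0.25 cam [0.388 0.072 0.365] [ 0.56 -0.08 -0.83]
0.5 -0.15 0.2 cam [0.318 0.082 0.29 ] [ 0.71 -0.1  -0.7 ]
0.5 -0.15 0.25 cam [0.318 0.082 0.34 ] [ 0.71 -0.1  -0.7 ]
0.5 -0.1 0.15 cam [0.367 0.075 0.24 ] [ 0.71 -0.1  -0.7 ]
0.5 -0.1 0.2 cam [0.367 0.075 0.29 ] [ 0.71 -0.1  -0.7 ]
0.5 -0.1 0.25 cam [0.367 0.075 0.34 ] [ 0.71 -0.1  -0.7 ]
0.7 -0.1 0.25 cam [0.352 0.077 0.311] [ 0.83 -0.11 -0.54]
```

Run:
```python
from h import *
r.move_ptp([*B(-.12),.19],q(YB,.5))
c=cam('wrist','wA'); print(status.read_time_s(), status.read_position(),-c['R'].T@c['t'])
```

```text
2.475 [0.48066812 0.05962851 0.19006604] [0.34807884 0.07810893 0.27986854]
```

View pics/wA.png

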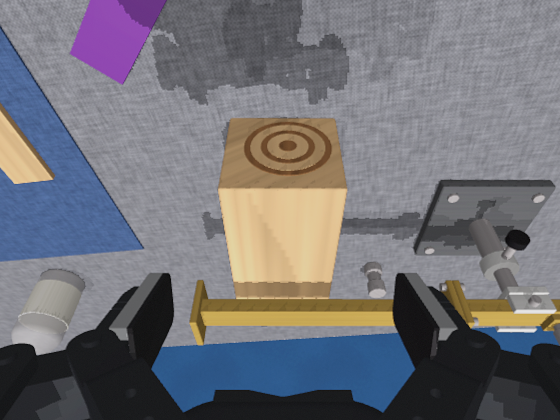

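Run:
```python
from h import *
c=load('wA'); im=c['image']; X=pts(c)
cv2.imwrite('pics/wA_c.png',cv2.resize(im[265:350,185:385],None,fx=4,fy=4,interpolation=cv2.INTER_CUBIC))
hsv=cv2.cvtColor(im,cv2.COLOR_BGR2HSV)
for v in range(278,332): print(v,hsv[v,283],hsv[v,250],X[v,283].round(3), end='\n')
# block near top edge
col=cv2.cvtColor(im,cv2.COLOR_BGR2GRAY)[170:200,283].astype(int);print(col)
```

```text
278 [ 17  93 216] [ 22  76 227] [0.632 0.04  0.091]
279 [ 18  92 216] [ 22  75 227] [0.633 0.04  0.091]
280 [ 18  93 212] [ 21  79 229] [0.636 0.04  0.091]
281 [ 18  96 200] [ 17  94 216] [0.637 0.04  0.091]
282 [ 17  99 190] [ 17 105 161] [0.638 0.039 0.091]
283 [ 16 107 138] [ 17 104 165] [0.639 0.039 0.092]
284 [ 16 110 142] [ 17 104 166] [0.641 0.039 0.091]
285 [ 17 107 143] [ 17 104 166] [0.643 0.039 0.091]
286 [ 16 109 143] [ 17 103 166] [0.645 0.039 0.091]
287 [ 17 108 142] [ 17 104 166] [0.647 0.038 0.091]
288 [ 17 107 143] [ 17 104 166] [0.648 0.038 0.091]
289 [ 17 107 143] [ 17 104 166] [0.65  0.038 0.091]
290 [ 16 107 143] [ 17 104 166] [0.651 0.038 0.091]
291 [ 16 106 144] [ 17 104 166] [0.652 0.038 0.091]
292 [ 16 106 144] [ 17 105 167] [0.655 0.037 0.091]
293 [ 17 107 143] [ 17 104 166] [0.657 0.037 0.091]
294 [ 17 107 143] [ 17 105 165] [0.659 0.037 0.091]
295 [ 17 107 150] [ 17 103 173] [0.661 0.036 0.091]
296 [ 17 104 164] [ 18 102 188] [0.662 0.036 0.091]
297 [ 17  99 188] [ 20  90 205] [0.663 0.036 0.091]
298 [ 17  95 211] [ 22  80 220] [0.664 0.036 0.092]
299 [ 20
[... 1130 characters left out ...]
.122]
321 [ 22 143 200] [ 22 144 199] [0.651 0.038 0.122]
322 [ 22 144 198] [ 22 144 199] [0.655 0.037 0.121]
323 [ 22 146 197] [ 21 146 198] [0.654 0.037 0.122]
324 [ 22 148 200] [ 22 148 201] [0.658 0.037 0.122]
325 [ 20 114 194] [ 20 103 190] [0.658 0.037 0.122]
326 [ 13  15 155] [114  24 157] [0.899 0.005 0.002]
327 [117  16 156] [114  17 153] [0.902 0.004 0.002]
328 [116  13 157] [120  14 146] [0.907 0.004 0.001]
329 [120  15 154] [120  12 149] [0.912 0.003 0.001]
330 [120  12 143] [116  12 152] [0.913 0.003 0.001]
331 [120  13 142] [120  13 153] [0.917 0.002 0.001]
[136  75  77  77  91 124 133 129 128 125 123 123 124 125 125 126 126 127
 159 194 199 201 201 201 200 201 201 201 201 201]
```

View pics/wA_c.png

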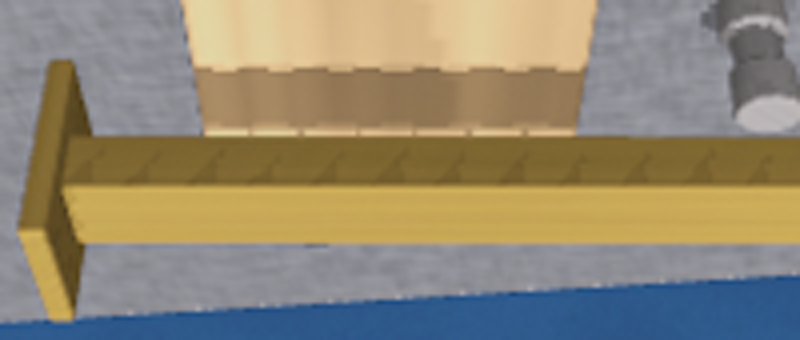

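Run:
```python
from h import *
c=load('wA')
for (u,v) in ((219.5,188),(346,188)): print(plane(c,u,v,.09).round(4))
for u in (200,283,330): print(plane(c,u,298.7,.1084).round(4), plane(c,u,311,.1211).round(4))
```

```text
[0.5182 0.0115 0.09  ]
[0.5297 0.0976 0.09  ]
[ 0.628  -0.0321  0.1084] [ 0.6266 -0.0296  0.1211]
[0.6376 0.0396 0.1084] [0.6359 0.0398 0.1211]
[0.643  0.0801 0.1084] [0.6411 0.0791 0.1211]
```

```bash
sed -i 's/BC=np.array.*/BC=np.array([.601,.0433])/' h.py
python3 - <<'E'
from h import *
r.move_l([.47,.05,.23],vel=.25,rotation=q(YB))
r.move_ptp([.4535,-.193,.10],q(0))
c=cam('wrist','wB'); print(status.read_time_s(), status.read_position())
hsv=cv2.cvtColor(c['image'],cv2.COLOR_BGR2HSV); m=cv2.inRange(hsv,(8,60,100),(32,255,255)); N,l,s,ce=cv2.connectedComponentsWithStats(m);X=pts(c)
for i in range(1,N):
    if s[i,4]>400:
        Q=np.array([plane(c,u,v,.008)[:2] for v,u in np.argwhere(l==i)],np.float32)*1000; rc=cv2.minAreaRect(Q)
        print(s[i].tolist(),np.round(rc[0],1),np.round(rc[1],1),round(rc[2],1),'z',np.nanmedian(X[l==i][:,2]).round(4))
E
```

```text
6.5167 [ 0.45441949 -0.1917603   0.10058056]
[103, 149, 74, 166, 8464] [ 477.6 -289.3] [ 41.  120.8] 79.4 z 0.0088
[0, 170, 27, 161, 2493] [ 489.4 -374.7] [ 18.4 120.4] 77.6 z 0.0084
[249, 184, 62, 161, 9286] [ 498.2 -193.1] [121.1  40. ] 0.3 z 0.0088
[542, 299, 18, 47, 428] [541.2   2.2] [39.3 12.2] 12.3 z 0.007
```

View pics/wB.png

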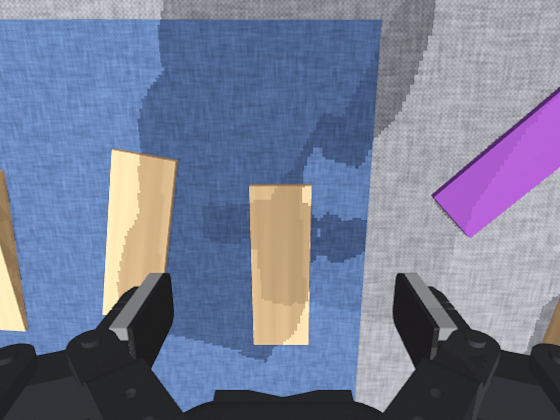

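Run:
```python
from h import *
r.move_l([.4545,-.193,.0015],vel=.12)
print('f',status.read_force().round(2) if hasattr(status.read_force(),'round') else status.read_force(), status.read_position())
eoat.grasp(); print('w',status.read_width(),status.read_force(),status.read_position())
r.move_l([.4545,-.193,.14],vel=.2)
print('w',status.read_width(),status.read_time_s())
c=cam('wrist','wC')
```

```text
f [-0.06 -0.28  0.38] [ 0.4548464  -0.19306572  0.00206176]
w 0.03780205534422579 [-2.53216165  1.11738549 15.49551879] [ 0.45472719 -0.19308457  0.00216009]
w 0.037928401260019666 8.8583
```

View pics/wC.png

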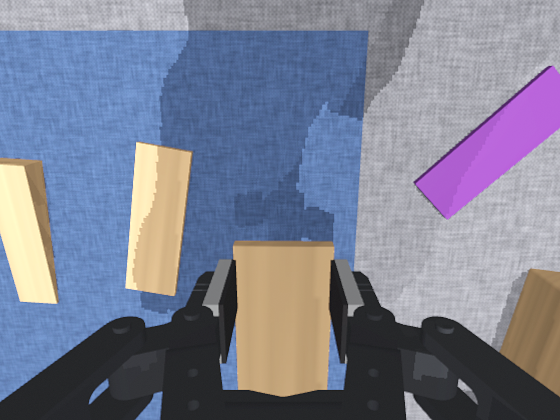

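Run:
```python
from h import *
c=load('wC'); X=pts(c)
hsv=cv2.cvtColor(c['image'],cv2.COLOR_BGR2HSV); m=np.zeros(hsv.shape[:2],bool); m[250:375,242:325]=True
P=X[m]; A=np.c_[P[:,:2]-P[:,:2].mean(0),np.ones(len(P))]; s=np.linalg.lstsq(A,P[:,2],rcond=None)[0]; print('slope,z',s,P.min(0),P.max(0))
m[:]=False; m[242:246,242:325]=True; print('front end',X[m].mean(0), X[250:256,242:325].reshape(-1,3).mean(0),X[365:372,242:325].reshape(-1,3).mean(0))
```

```text
** On entry to DLASCL parameter number  4 had an illegal value
 ** On entry to DLASCL parameter number  4 had an illegal valueTraceback (most recent call last):
  File "<stdin>", line 4, in <module>
    x, resids, rank, s = _umath_linalg.lstsq(a, b, rcond,
                         ~~~~~~~~~~~~~~~~~~~^^^^^^^^^^^^^
                                             signature=signature)
                                             ^^^^^^^^^^^^^^^^^^^^
    raise LinAlgError("SVD did not converge in Linear Least Squares")
numpy.linalg.LinAlgError: SVD did not converge in Linear Least Squares
```

Run:
```python
from h import *
c=load('wC'); X=pts(c)
m=np.zeros(X.shape[:2],bool); m[243:395,242:325]=True
P=X[m]; print(len(P)); P=P[~np.isnan(P).any(1)]; print(len(P)); A=np.c_[P[:,:2]-P[:,:2].mean(0),np.ones(len(P))]; s=np.linalg.lstsq(A,P[:,2],rcond=None)[0]; print('slope,z',s,P.min(0),P.max(0))
for v in range(238,395,12): print(v,np.nanmean(X[v,250:315],axis=0).round(4))
```

```text
12616
12576
slope,z [-0.05924359  0.00097875  0.14658427] [ 0.43729955 -0.21044739  0.14123526] [ 0.51067871 -0.17371448  0.2151188 ]
238 [ 0.492  -0.1929  0.0029]
250 [ 0.4396 -0.1926  0.1458]
262 [ 0.4448 -0.1927  0.1457]
274 [ 0.4501 -0.1926  0.1458]
286 [ 0.4555 -0.1926  0.1457]
298 [ 0.461  -0.1926  0.1457]
310 [ 0.4667 -0.1926  0.1456]
322 [ 0.4724 -0.1926  0.1457]
334 [ 0.4783 -0.1926  0.1456]
346 [ 0.4843 -0.1926  0.1457]
358 [ 0.4904 -0.1926  0.1456]
370 [ 0.4967 -0.1926  0.1456]
382 [ 0.5031 -0.1926  0.1456]
394 [ 0.4708 -0.1925  0.1865]
```

Run:
```python
from h import *
r.move_l([*B(-.127),.16],vel=.25,rotation=q(YB))
r.move_l([*B(-.127),.0935],vel=.15)
print(status.read_position(),status.read_force())
r.move_l([*B(-.037),.0935],vel=.1)
print(status.read_position(),status.read_force(),status.read_time_s())
c=cam('side','sD')
r.move_l([*B(-.037),.0902],vel=.03)
print(status.read_position(),status.read_force(),status.read_time_s())
cv2.imwrite('pics/sDc.png',cv2.resize(c['image'][150:300,150:330],None,fx=4,fy=4))
```

```text
[0.47532474 0.05986489 0.09386023] [-0.36267946  0.75238649  0.11498179]
[0.56385938 0.04835953 0.09355113] [-0.51585728 -0.66405243 -0.15058136] 11.7167
[0.56429694 0.04844176 0.0902972 ] [-0.52000667  0.25302797  4.17246961] 12.025
```

View pics/sDc.png

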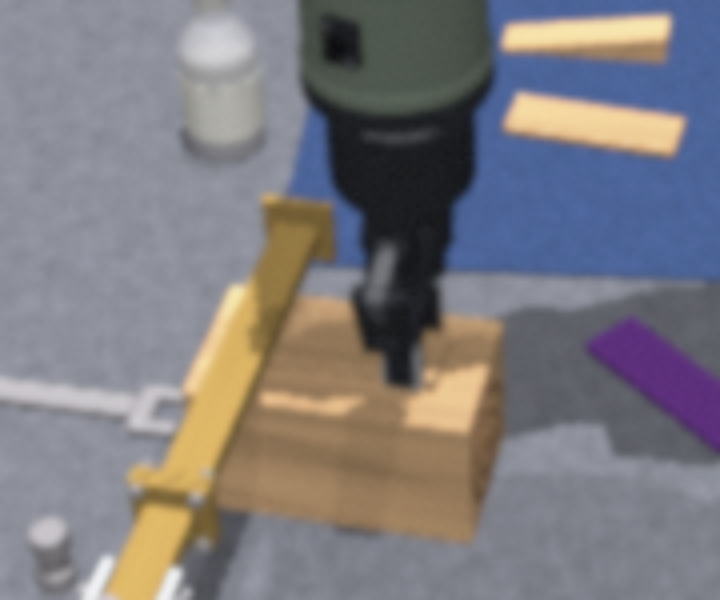

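Run:
```python
from h import *
eoat.open_jaws()
r.move_l([*B(-.037),.16],vel=.15)
r.move_l([*B(-.12),.21],vel=.25)
c=cam('wrist','wE'); print(status.read_time_s())
```

```text
13.7667
```

View pics/wE.png

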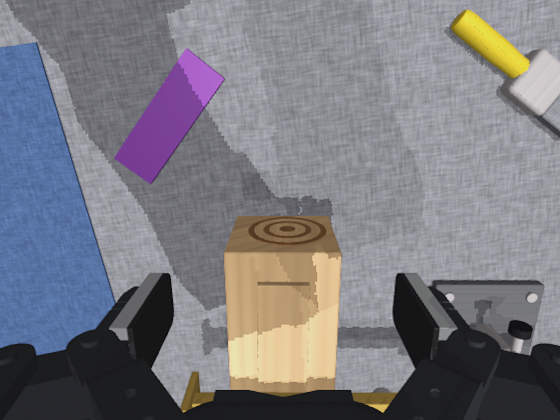

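Run:
```python
from h import *
c=load('wE'); X=pts(c)
for u,v in((226,252),(340,252)): print('block',plane(c,u,v,.09))
for u,v in((258,283),(310,283)): print('pack',plane(c,u,v,.096))
print('z block',np.nanmedian(X[258:275,240:320,2]),'pack',np.nanmedian(X[290:370,265:300,2]))
for v in range(290,375,15): print(np.nanmean(X[v,262:305],axis=0))
```

```text
block [0.51861946 0.01178277 0.09      ]
block [0.5300765  0.09729853 0.09      ]
pack [0.54454459 0.03267753 0.096     ]
pack [0.5497876  0.07182457 0.096     ]
z block 0.09087505430412082 pack 0.09684196785404439
[0.55252469 0.0507709  0.09681731]
[0.56537507 0.0487466  0.09682132]
[0.57872439 0.04726357 0.09671854]
[0.5922088  0.04544646 0.0968893 ]
[0.606221   0.04358196 0.09684607]
[0.6204796  0.04165623 0.09698137]
```

Run:
```python
from h import *
r.move_ptp([.435,-.392,.13],q(0))
c=cam('wrist','wF'); print(status.read_time_s(), status.read_position())
hsv=cv2.cvtColor(c['image'],cv2.COLOR_BGR2HSV); m=cv2.inRange(hsv,(8,60,100),(32,255,255)); N,l,s,ce=cv2.connectedComponentsWithStats(m);X=pts(c)
for i in range(1,N):
    if s[i,4]>400:
        P=X[l==i]; P=P[~np.isnan(P).any(1)]
        rc=cv2.minAreaRect(P[:,:2].astype(np.float32)*1000)
        print(s[i].tolist(),np.round(rc[0],1),np.round(rc[1],1),round(rc[2],1),'z',np.percentile(P[:,2],[5,50,95]).round(4))
```

```text
15.5 [ 0.43591165 -0.39094801  0.1301201 ]
[370, 169, 96, 149, 6639] [ 472.9 -312.7] [ 87.6 120.5] 78.4 z [0.0074 0.0088 0.0099]
[259, 185, 50, 144, 5678] [ 488.4 -390.7] [ 31.3 121. ] 86.1 z [0.0068 0.016  0.0232]
```

View pics/wF.png

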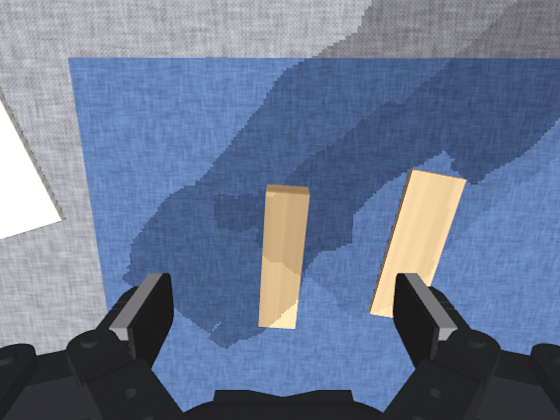

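Run:
```python
from h import *
r.move_l([.439,-.3877,.06],vel=.2,rotation=q(-.068))
r.move_l([.439,-.3877,.005],vel=.12)
eoat.grasp(); print('w',status.read_width(),status.read_force(),status.read_position())
r.move_l([.439,-.3877,.16],vel=.25)
c=cam('wrist','wG'); print(status.read_width(),status.read_time_s()); X=pts(c)
for v in range(215,400,12): print(v,np.nanmedian(X[v,275:290],axis=0).round(4),c['image'][v,282])
```

```text
w 0.02885960826957468 [-1.15594494  1.4882594   7.50646546] [ 0.43916976 -0.3879685   0.00555372]
0.028784251401085533 17.9833
215 [ 0.4642 -0.3891  0.003 ] [120  83  62]
227 [ 0.4748 -0.3899  0.0028] [122  83  63]
239 [ 0.4857 -0.3906  0.0029] [115  78  59]
251 [ 0.4282 -0.3864  0.1581] [ 89 125 154]
263 [ 0.4282 -0.3864  0.1695] [ 86 119 145]
275 [ 0.4291 -0.3864  0.1776] [125 169 200]
287 [ 0.4346 -0.3868  0.1767] [124 168 200]
299 [ 0.4403 -0.3871  0.1757] [124 168 199]
311 [ 0.4458 -0.3875  0.1751] [125 168 199]
323 [ 0.4519 -0.388   0.1741] [124 167 198]
335 [ 0.4582 -0.3884  0.1731] [123 166 198]
347 [ 0.4647 -0.3888  0.1721] [123 166 198]
359 [ 0.4712 -0.3893  0.1712] [123 165 196]
371 [ 0.4781 -0.3897  0.1701] [122 165 196]
383 [ 0.4854 -0.3902  0.169 ] [122 165 195]
395 [ 0.4925 -0.3907  0.1681] [136 182 214]
```

View pics/wG.png

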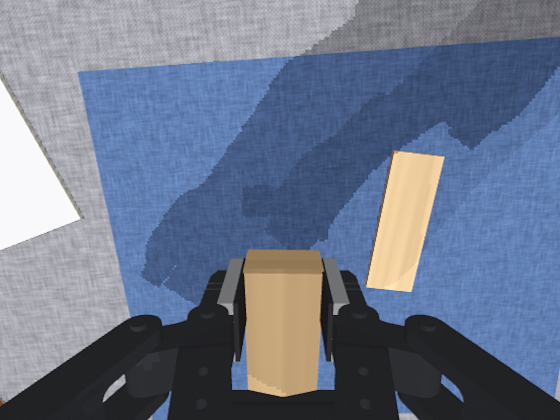

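Run:
```python
from h import *
f=lambda: np.round(status.read_force(),2)
r.move_l([*B(-.135),.16],vel=.25,rotation=q(YB))
r.move_l([*B(-.135),.1028],vel=.15); print(f())
r.move_l([*B(-.06),.1028],vel=.1); print(f(),status.read_position())
r.pause(.2); f0=f(); print('free',f0)
for z in (.1012,.1004,.0998,.0994,.099,.0986,.0982):
    r.move_l([*B(-.06),z],vel=.02); r.pause(.1); d=f()-f0; print(z,status.read_position()[2].round(4),d)
    if d[2]>3: break
print(status.read_time_s())
cam('side','sH');c=load('sH')
cv2.imwrite('pics/sHc.png',cv2.resize(c['image'][150:300,150:330],None,fx=4,fy=4))
```

```text
[ 0.38  0.36 -0.13]
[ 0.02 -0.21 -0.47] [0.54102279 0.05143889 0.1028373 ]
free [-0.49 -0.31 -0.17]
0.1012 0.1012 [-0.08  0.33 -0.01]
0.1004 0.1004 [ 1.02  0.4  -0.82]
0.0998 0.0998 [ 0.52  0.32 -0.35]
0.0994 0.0995 [-0.6   0.29  5.42]
22.9667
```

View pics/sHc.png

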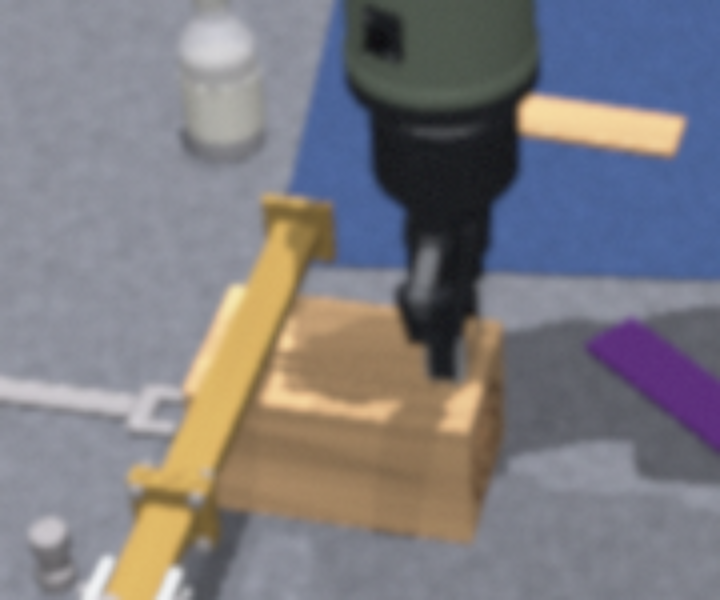

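```bash
cat > push.py <<'E'
from h import *
import sys
ux=np.array([np.cos(YB),np.sin(YB),0])
def run(start,stop,step,z,lim,vel=.02):
    x=start
    while x<stop+1e-9:
        r.move_l([*B(x),z],vel=vel); r.pause(.15)
        F=np.mean([status.read_force() for _ in range(3)],0); p=status.read_position()
        print(f'{x*1e3:.1f}', 'meas',((p[:2]-BC)@ux[:2]*1e3).round(1),'z',(p[2]*1e3).round(2),'push',(-F@ux).round(2),'F',F.round(2),status.read_time_s())
        if -F@ux>lim: break
        x+=step
E
python3 - <<'E'
from push import *
run(-.055,-.025,.010,.0995,6,.04)
E
```

```text
-55.0 meas -54.9 z 99.58 push -2.49 F [2.51 0.02 2.26] 23.4417
-45.0 meas -44.9 z 99.6 push -2.1 F [ 2.09 -0.24  3.67] 23.9917
-35.0 meas -35.0 z 99.55 push -0.88 F [0.92 0.26 5.11] 24.5417
-25.0 meas -25.0 z 99.57 push -0.23 F [0.25 0.15 6.  ] 25.0917
```

Run:
```python
from push import *
run(-.022,-.004,.003,.0995,5)
```

```text
-22.0 meas -22.6 z 99.56 push 3.76 F [-3.77  0.2   8.9 ] 25.5417
-19.0 meas -19.6 z 99.57 push 4.22 F [-4.23  0.18  8.63] 25.9917
-16.0 meas -16.7 z 99.57 push 3.44 F [-3.47 -0.01  9.07] 26.4417
-13.0 meas -13.6 z 99.57 push 3.44 F [-3.45  0.1   8.39] 26.8917
-10.0 meas -10.9 z 99.56 push 5.91 F [-5.94  0.21 11.37] 27.3417
```

Run:
```python
from push import *
run(-.008,-.002,.002,.0995,12)
c=cam('side','sI'); cv2.imwrite('pics/sIc.png',cv2.resize(c['image'][150:300,150:330],None,fx=4,fy=4))
cam('top','tI')
```

```text
-8.0 meas -9.4 z 99.53 push 9.69 F [-9.66  0.87 14.38] 27.7417
-6.0 meas -7.9 z 99.52 push 13.33 F [-13.04   3.    17.32] 28.1417
```

View pics/sIc.png

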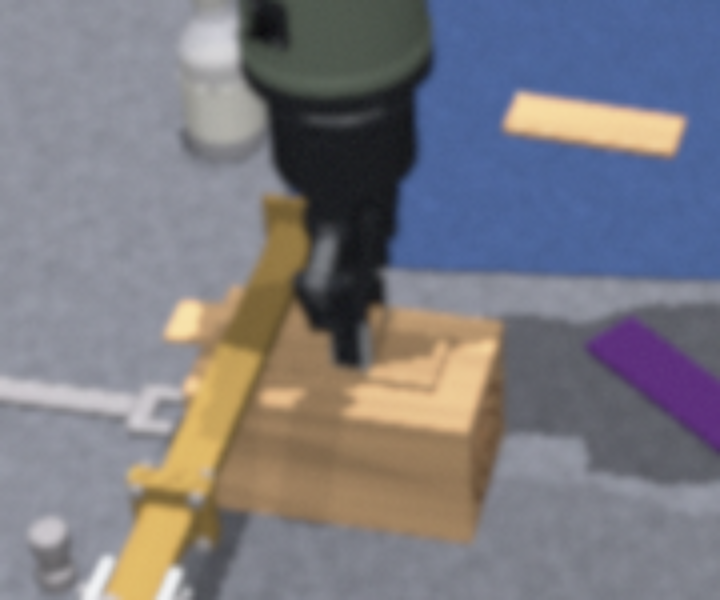

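Run:
```python
from push import *
run(-.0055,-.0055,.002,.0999,99)
run(-.004,-.001,.0015,.0999,15)
```

```text
-5.5 meas -7.2 z 99.57 push 9.43 F [-9.27  1.78  8.85] 28.6417
-4.0 meas -6.1 z 99.54 push 11.79 F [-11.65   1.79  10.54] 29.0417
-2.5 meas -4.9 z 99.52 push 14.2 F [-14.1    1.71  13.81] 29.4417
-1.0 meas -3.7 z 99.53 push 16.59 F [-16.39   2.62  14.7 ] 29.8417
```

Run:
```python
from push import *
r.pause(.5); print(status.read_force(),status.read_width(),status.read_qd())
cam('side','sJ'); w=cam('wrist','wJ')
def rows(n,u0=200,u1=275,v0=200,v1=270):
    c=load(n);hsv=cv2.cvtColor(c['image'],cv2.COLOR_BGR2HSV);X=pts(c)
    return c,hsv,X
a,b=load('side0'),load('sJ')
ga=cv2.cvtColor(a['image'],cv2.COLOR_BGR2HSV);gb=cv2.cvtColor(b['image'],cv2.COLOR_BGR2HSV)
XA,XB=pts(a),pts(b)
m=(cv2.inRange(ga,(8,128,100),(32,230,255))>0)&(cv2.inRange(gb,(8,128,100),(32,230,255))>0)
for y0,y1 in((-.03,0),(0,.04),(.04,.08),(.08,.14)):
    k=m&(XA[...,2]>.115)&(XA[...,2]<.135)&(XB[...,2]>.11)&(XA[...,1]>y0)&(XA[...,1]<y1)
    d=XB[k][:,2]-XA[k][:,2]; print((y0,y1),k.sum(),'lift mm',(np.nanmean(d)*1e3).round(2),'+-',(np.nanstd(d)/max(1,k.sum())**.5*1e3).round(2))
# wrist heights
X=pts(w)
for v in range(265,400,15): print(v,np.nanmedian(X[v,276:290],axis=0).round(4))
```

```text
[-15.59012381   2.6540347   15.42241753] 0.02825838745054272 [-1.72895961e-03  1.73992083e-03  9.35021908e-04 -7.71573884e-05
  3.98152428e-04  5.87645756e-05  2.76828745e-04]
(-0.03, 0) 60 lift mm 2.74 +- 1.27
(0, 0.04) 95 lift mm 0.85 +- 0.23
(0.04, 0.08) 136 lift mm 0.49 +- 0.16
(0.08, 0.14) 240 lift mm 0.41 +- 0.13
265 [0.5869 0.0458 0.1116]
280 [0.59   0.0454 0.1176]
295 [0.597  0.0444 0.1161]
310 [0.6041 0.0434 0.1151]
325 [0.6113 0.0425 0.1143]
340 [0.6192 0.0414 0.113 ]
355 [0.6274 0.0403 0.1116]
370 [0.6358 0.0392 0.1103]
385 [0.6354 0.0393 0.1193]
```

View pics/wJ.png

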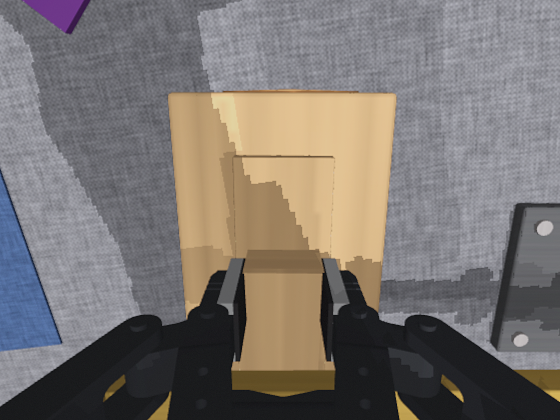

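View pics/sJ.png

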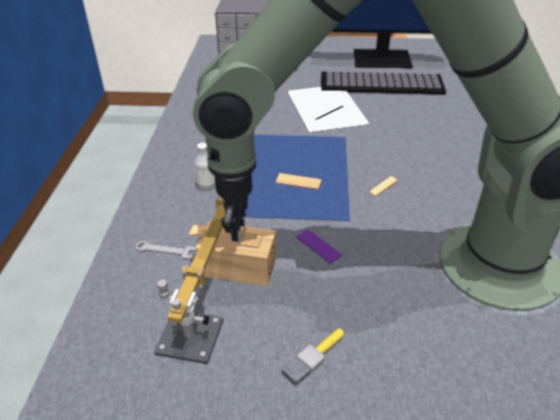

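Run:
```python
from h import *
print(status.read_force(),status.read_width(),status.read_time_s()); order.sign_off()
```

```text
[-16.65265204   2.22428997  15.42807619] 0.02831939976771064 30.4417
the job is handed in; nothing more can be done
```

I put one packer under the waveguide and pushed the large wedge in on top of it. The gripper is still holding it. I handed the job in at about 30.4 s of the allowed 69 s, and no verdict was given.

**Packer choice:** I measured the gap at about 18.4 mm, with readings from 18.1 to 19 mm. That is at or just over the "about 18 mm" limit for one packer. I used one because the wedge still had room to take up the remaining 12.4 mm or so.

**Last checks:**
- **Packer:** it lay flat, with its middle about 3 mm past the block's middle and within 1 mm of its centre line.
- **Wedge:** its top slope read about 0.157 where 0.15 would be level, so it is flat to within 0.01 rad. Its thin end is well past the waveguide.
- **Push and bearing:** the push was steady at about 16 N. From that and the wedge's travel since it touched, I estimate 6–8 N bearing on the waveguide; I could not measure it directly.
- **Waveguide lift:** estimated at about 1.2 mm from the wedge's travel. The side camera gave 0.85 ± 0.23 mm over the block, and a noisier 2.7 ± 1.3 mm further out. All are under the 4 mm limit.
- **Bystanders:** none looked moved in the last pictures, but I did not measure them.

**Disagreements:**
- The wrist camera placed things 2–4 mm further from the robot than the top camera, so I used a position in between.
- The gripper was also pressing down on the wedge with about 15 N, more than I meant. That adds friction on the packer, so the bearing estimate is approximate.

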